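# Seat a mirror carrier on its three-ball kinematic base

## Task

Put the mirror carrier back on its kinematic base, whose ball plate has been locked somewhere along its short rail, so look or feel where it stands. Holding the carrier by the blue block, lean it so that its mirror-side edge is low, tuck that edge under the brass spring clip, lower it onto the three balls and press the far end down gently until the orange sprung roller snaps over it and the springs hold it fully home, then let go. Never touch the mirror glass, do not force the ball seats with hard pushes or blows, and leave the other things on the bench where they are.

Things in the scene. Friction and masses are not known exactly. Their poses are not given: they have to be found in the camera images.
- mount: Kinematic base: a dark steel rail 250 (x) x 70 (y) x 10 mm fixed to the bench, origin under its centre at bench level, z up, its -x end turned roughly to the robot. On it a 196 x 110 mm aluminium ball plate (top at z = 22 mm) is locked anywhere up to 15 mm fore or aft (x) of the rail's middle. This frame does not tell where: look or feel for the plate. It does not shift sideways or turn.
- rail_mid (a point): Middle of the rail's top. The ball plate's centre lies on the rail's x axis within 15 mm of it. Three slippery steel balls of 14 mm diameter stand on the ball plate, centres at z = 30 mm over the bench, at (x, y) = (-38, 32), (-38, -32) and (40, 0) mm from the plate's centre. Carrier fully home: its origin over the plate's centre, at z = 33 mm, axes parallel to the mount's.
- rail_near_end (a point): End of the rail towards the robot (x = -125 mm, z = 10 mm). Beside it, on the ball plate's -x end, stands the grey clip post: outer face (to the robot) 93 mm and inner face 73 mm from the plate's centre, 70 mm wide, solid up to z = 46 mm, with two cheeks at its ends up to z = 66 mm. It is rigid and locked: touching it with under 20 N shows where the plate is.
- rail_far_end (a point): Other end of the rail (x = 125 mm, z = 10 mm). At the ball plate's +x end stands a grey block, inner face 78 mm from the plate's centre, 50 mm wide, up to z = 65 mm, with the orange roller on a sprung fork on its inner side.
- carrier: Mirror carrier, loose, 0.3 to 0.6 kg: black plate 120 (x) x 100 (y) x 8 mm; origin under the plate's centre in the plane of the ridges it stands on (bench: z = 0); plate from z = 5 to 13 mm. Mirror cell on top, x = -28 to -18 mm, 58 mm wide, up to z = 71 mm, mirror looking to -x. The -x edge goes under the clip, the +x edge under the roller.
- grip (a point): Grip point in the carrier's blue block, at (4, 0, 50) mm in its frame. The block measures 44 (x) x 36 (y) x 56 mm, from z = 13 to 69 mm, x = -18 to 26 mm; grip it across y, firmly (about 70 N).
- vee_far (a point): Ridge level of the vee seat under the carrier's +x end, (40, 0, 0) mm in its frame; it runs along x; the other two, at (-38, 32, 0) and (-38, -32, 0) mm, run outwards at 63 degrees to x. Each is a pair of steel pads at 45 degrees, 12 mm long and 14 mm wide at the mouth, ridges 5 mm below the plate, which straddles a ball and draws it in from up to about 6 mm aside.
- near_edge (a point): Middle of the carrier's upper -x edge (mirror side), at (-60, 0, 13) mm in its frame: the edge to tuck under the clip. Leaning 35 degrees with the near vees about 11 mm above their seated height, it passes below the lip from the +x side while the vees clear the balls; there, 4 mm short of home in x, it can be let down onto the balls and swung level about them.
- press_pad (a point): Middle of the yellow patch on the carrier's ledge behind the block, at (46, 0, 13.5) mm in its frame; the ledge is free from x = 26 to 60 mm: the place to press the far end down.
- mirror: Round mirror glass, 44 mm diameter, on the cell's face; origin at the centre of its back, at (-28, 0, 42) mm in the carrier's frame; it looks along the carrier's -x. Not to be touched by the gripper.
- clip_yoke (a joint): Angle (rad) of the brass clip: 0 at rest, grows as its lip is lifted, to 0.42; 0.03 to 0.06 with the carrier home. The lip is a free-turning greased brass tube, 6 mm thick, 42 mm long along y, 54 mm from the ball plate's centre, at z = 47.5 mm, underside 1.5 mm below a seated carrier's top; its hinge is at 83 mm, z = 58 mm. It gives only upwards (9 N, 13 N at 10 mm) and bars the way from above.
- roller_fork (a joint): How far (m) the orange roller is pushed out along +x: 0 at rest, 3 to 5 mm while the plate's edge passes, 1 to 3 mm when snapped over the carrier home. Slippery roller 16 mm diameter, 28 mm long, rest axis 63 mm from the ball plate's centre, z = 51.4 mm; 4 N + 400 N/m. Snapping takes 4 to 10 N down on the yellow patch; released before, the carrier lies on the roller leaning about 11 degrees.
- gear_motor: Bystander: black and silver geared motor, 129 x 46 x 46 mm, lying right of the work.
- cassette: Bystander: white filter cassette with blue cap, 41 mm across, 40 mm high, left of the work.
- paper_roll: Bystander: white paper roll, 44 mm across, 40 mm high, standing at the bench's near edge.
- red_vial: Bystander: sample vial with red cap, 24 mm across, 46 mm high, standing behind the work.

How it is judged:
By the outcome, as a careful person would: the job done as asked, in the order asked, and still so for the second after the job is handed in, with the robot touching nothing.
It also fails if it takes over 54 s, if anything falls off the work surface, if the arm or the gripper's body presses on something with over 40 N, if the wrist force passes 120 N, or if a joint passes its speed limit or range.

## Robot

A 7-joint arm with a two-finger parallel gripper is mounted at the origin on a cart in front of the work surface, level with it; the furniture and walls round the work are solid. World frame = base frame: x ahead of the robot, y to its left, z up, the work surface at z = 0. Lengths are in m, angles in rad, forces in N, time in s.
With the tool pointing down it reaches from about 0.35 to 0.9 m from the base axis. Payload 8.1 kg.
Tool frame: the origin (TCP) lies at the centre of the arm's flange, where the gripper is bolted on; the fingertips stand 178 mm ahead of it and the grasp point (between the pads) lies 159 mm ahead of it; z points along the fingers, y is the line along which they close (so a half turn about z gives the same grasp; the last joint's range is limited). The gripper opens to 92 mm and grips with 3 to 60 N. Pads are 19 mm wide; open, the fingers measure 130 mm over their backs; the gripper's body (75 mm by 190 mm) begins 47 mm behind the grasp point.
Start: joints at [-1.423, 0.434, 0.025, 1.573, -0.012, 1.134, -0.075], TCP at [0.155, 0.605, 0.405] pointing down, gripper open.
Joint ranges: [-2.62, 2.62], [-0.44, 2.09], [-1.27, 1.32], [0.08, 2.57], [-1.32, 4.46], [0.12, 2], [-2.74, 2.74]. Speed limits (rad/s): [2.22, 2.22, 3.01, 3.01, 3.14, 3.14, 3.14].

## Interface

Orientations are given as a rotation vector (axis times angle).
In Python, from cell import arm gives the robot as it stands. The module is installed in compiled form; this text tells all that it offers.
- The arm moves only by the shell command python3 -m inch 'ROWS' [FORCE]. ROWS is text: rows parted by semicolons, each of 5 numbers parted by spaces: the shift along the tool's x, y, z in m, then the turn about the tool's z in rad, then the finger opening in m, from 0 to 0.0918. In form: x y z roll fingers; .... A call has 1 to 5 rows; each row is the pose to reach, as a shift and turn from the pose commanded when the call began, along the tool's axes at that moment; what a row does not reach only later rows make up. A row lasts 1/10 s, in which the tool goes at most 50 mm and 8.59 degrees, less where a joint would pass 70% of its speed; a pose out of reach is approached as far as the arm can. A call with a gripper value outside its range is refused whole. The fingers move at their own pace and stop on an object; FORCE is the grip in N (left out, the last holds). Time passes only in rows, so rows that repeat a pose let the fingers close. It gives the time, the measured TCP pose, the force, the opening and the grip force at its end, in the units of the state.
- arm.observe(): the state, without advancing time (a new reading comes with each control period).
- arm.get_image(name): name is "scene" or "top"; returns the picture (420x560x3 uint8, red, green, blue); there is no depth.
- arm.get_calibration(name): a dict with "intrinsics" (3x3 intrinsics, pixels), "pose" (4x4, takes a point from camera to world coordinates). Camera axes: x right, y up, looking along -z (the intrinsics and any distortion apply to the point x, -y, -z); pixel columns grow to the right and rows downward; lengths in m; the calibration is good to about 2 mm. A picture is of the moment at which its call begins. get_calibration takes no time and is no camera call.
- arm.sign_off(): hands the job in; it is judged then, once.
Trained networks look in the newest picture that a camera, given by its name, has taken for a name from the list of things; names that differ only in an ending like _2 or _b are one class to them, and where a whole thing is asked for, a point or a joint stands for the part that bears it (a point fixed in the world has none). Each returns a list of dicts, best first, with "conf" (0 to 1); they miss things now and then, are a little off and sometimes report something else, mostly with a low value. They report only what shows in the picture. A call takes as long as a camera call.
- arm.look_for(camera, query): "point" ([row, column] in pixels, amid what is visible of it).
- arm.silhouettes(camera, query): "region" (420x560 bool, what is visible of it) and "point" ([row, column] in pixels, amid what is visible of it).
- arm.place_of(camera, query): "point" ([row, column] in pixels: a listed point, or the origin of a listed thing).
The state is a dict: "clock": time; "joints": joint angles; "dq": joint speeds; "joint_efforts": joint torques, N m; "position": TCP position; "ee_rot": TCP orientation; "force": force on the tool from outside, world axes, zero at the start; "ft_torque": the same for the moment, N m; "width": opening from 0.0 (shut) to 1.0 (fully open); "gripper_force": force on a finger pad.
Only numpy, scipy, OpenCV 4.12 (cv2) and the standard library are available. Lean on these libraries where they do the work, as an engineer would, in place of code of your own. Each camera call takes 0.05 s, during which the arm holds its last target. There are 200 camera calls.

## Working session

There is one attempt and no reset: what is moved stays moved. The work goes in short steps, Python scripts to look and compute and a shell command to move; the robot and the scene stay as the last step left them, time stands still between calls to the robot, and variables do not carry over. Pictures are saved under pics/ and viewed, at most 10 in all, crops included, and the job is handed in when it is done.

```bash
mkdir -p pics; cat > h.py <<'E'
import numpy as np, cv2, json
from scipy.spatial.transform import Rotation as R
from cell import arm
def ray(cam,pt):
    c=arm.get_calibration(cam);K=np.array(c["intrinsics"]);T=np.array(c["pose"])
    r,cc=pt; d=np.linalg.inv(K)@[cc,r,1]; d=T[:3,:3]@[d[0],-d[1],-d[2]]
    return T[:3,3],d
def onz(cam,pt,z):
    o,d=ray(cam,pt); return o+d*(z-o[2])/d[2]
def tri(p,q):
    A=np.zeros((3,3));b=np.zeros(3)
    for cam,pt in (p,q):
        o,d=ray(cam,pt);d=d/np.linalg.norm(d);M=np.eye(3)-np.outer(d,d);A+=M;b+=M@o
    return np.linalg.solve(A,b)
def proj(cam,P):
    c=arm.get_calibration(cam);K=np.array(c["intrinsics"]);T=np.array(c["pose"])
    v=T[:3,:3].T@(np.array(P)-T[:3,3]);u=K@[v[0],-v[1],-v[2]];return u[1]/u[2],u[0]/u[2]
def save(cam,n): 
    im=arm.get_image(cam);cv2.imwrite(f"pics/{n}.png",im[:,:,::-1]);return im
E
python3 - <<'E'
from h import *
np.set_printoptions(precision=4,suppress=True)
for c in ("scene","top"):
    save(c,c+"0"); k=arm.get_calibration(c);print(c,np.array(k["intrinsics"]).tolist(),k.keys());print(np.array(k["pose"]))
Z=dict(rail_mid=.01,rail_near_end=.01,rail_far_end=.01,mount=0,carrier=0,grip=.05,vee_far=0,near_edge=.013,press_pad=.0135,mirror=.042)
for q,z in Z.items():
    out={}
    for c in ("scene","top"):
        r=arm.place_of(c,q)
        for x in r[:2]: print(q,c,np.array(x["point"]),round(x["conf"],2),onz(c,x["point"],z))
        if r: out[c]=r[0]["point"]
    if len(out)==2: print("   tri",tri(*out.items()))
for q in("gear_motor","cassette","paper_roll","red_vial"):
    for c in ("scene","top"):
        for x in arm.look_for(c,q)[:1]: print(q,c,x["point"],x["conf"],onz(c,x["point"],.02))
s=arm.observe();print(s)
E
```

```text
scene [[466.64548661569245, 0.0, 273.0609357246456], [0.0, 466.64548661569245, 210.50837748437345], [0.0, 0.0, 1.0]] dict_keys(['intrinsics', 'pose'])
[[ 0.8518  0.3569 -0.3835  0.0846]
 [-0.5236  0.6073 -0.5976 -0.7077]
 [ 0.0196  0.7098  0.7041  0.893 ]
 [ 0.      0.      0.      1.    ]]
top [[436.20721150810476, 0.0, 282.4966501914761], [0.0, 436.20721150810476, 205.0098890296863], [0.0, 0.0, 1.0]] dict_keys(['intrinsics', 'pose'])
[[-0.0038  0.9966 -0.0821  0.4528]
 [-0.9999 -0.0048 -0.0123 -0.0203]
 [-0.0127  0.082   0.9965  1.0937]
 [ 0.      0.      0.      1.    ]]
rail_mid scene [180.2 237. ] 0.72 [0.541  0.1994 0.01  ]
rail_mid top [206.5 203.5] 0.85 [0.5393 0.1905 0.01  ]
   tri [0.5374 0.1893 0.0192]
rail_near_end scene [198. 199.] 0.69 [0.4155 0.1866 0.01  ]
rail_near_end scene [181.3 235.2] 0.63 [0.5343 0.1978 0.01  ]
rail_near_end top [255.7 201.4] 0.85 [0.4171 0.1944 0.01  ]
   tri [0.4178 0.1955 0.0017]
rail_far_end scene [162.  277.1] 0.62 [0.6844 0.2118 0.01  ]
rail_far_end scene [244.1 308.2] 0.23 [ 0.579 -0.105  0.01 ]
rail_far_end top [153.9 201.8] 0.98 [0.6725
[... 1757 characters left out ...]
.0063  0.02  ]
paper_roll top [279.5, 277.5] 0.55 [0.3592 0.0059 0.02  ]
red_vial scene [194.4, 329.1] 0.48 [0.7267 0.0086 0.02  ]
red_vial top [135.4, 280.3] 0.61 [ 0.7161 -0.0021  0.02  ]
{'clock': 1.5, 'joints': array([-1.4226,  0.4345,  0.025 ,  1.5732, -0.0116,  1.134 , -0.0751]), 'dq': array([ 0.0005, -0.0009,  0.0007, -0.0009, -0.0013,  0.0015,  0.0005]), 'joint_efforts': array([ -0.0001, -66.766 ,   0.9839, -31.4803,  -0.0607,   0.0329,
         0.    ]), 'position': array([0.1551, 0.6054, 0.4047]), 'ee_rot': array([0.3931, 3.1169, 0.0001]), 'force': array([ 0.7724, -0.2737,  0.5966]), 'ft_torque': array([ 0.0363, -0.0468, -0.0016]), 'gripper_force': 0.0, 'width': 0.9966671302029408}
```

```bash
python3 - <<'E'
import cv2,numpy as np
a=cv2.imread("pics/scene0.png")[130:290,150:390];b=cv2.imread("pics/top0.png")[130:290,150:390]
cv2.imwrite("pics/a.png",np.vstack([cv2.resize(x,None,fx=1.85*1,fy=1.85,interpolation=2) for x in (a,b)]))
E
```

```text
(no output)
```

View pics/a.png

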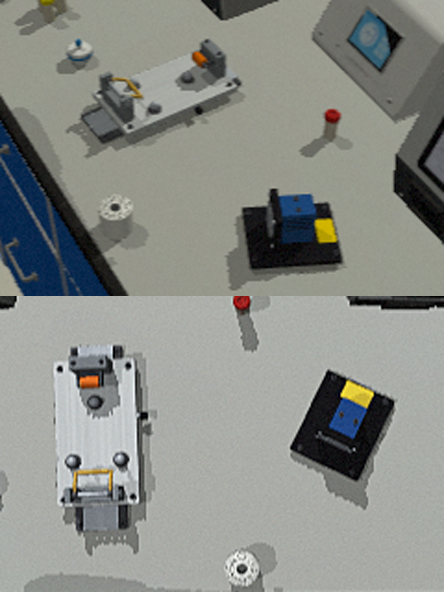

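View pics/scene0.png

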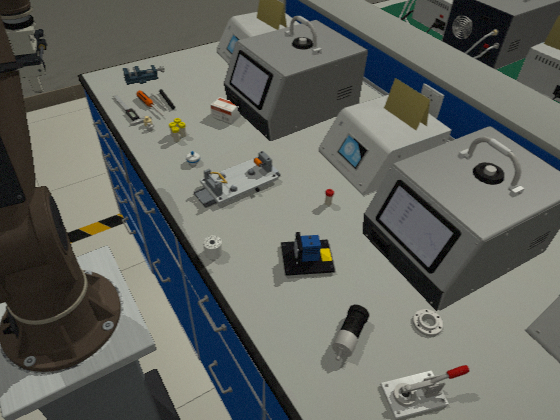

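The pictures show:
- **Mount:** it lies nearly along world x. Its balls are near top-view pixels (219,189), (218,215) and (187,201).
- **Carrier:** it is near (201,333), yawed about -25°. The mirror faces the robot and the yellow pad is at the far end.

Moves only offer roll, so I'm checking whether the arm tilts near its reach limit while I refine the measurements.

```bash
python3 - <<'E'
from h import *
np.set_printoptions(precision=4,suppress=True)
im=cv2.imread("pics/top0.png");hsv=cv2.cvtColor(im,cv2.COLOR_BGR2HSV)
def reg(m,z,name):
    n,l,s,c=cv2.connectedComponentsWithStats(m.astype(np.uint8));k=1+np.argmax(s[1:,4])
    p=np.argwhere(l==k);w=np.array([onz("top",q,z)[:2] for q in p],np.float32)
    r=cv2.minAreaRect(w*1000);print(name,len(p),"rect mm",r,"cent",w.mean(0));return w
box=np.zeros(im.shape[:2],bool);box[160:250,300:380]=1
H,S,V=hsv[...,0],hsv[...,1],hsv[...,2]
y=reg(box&(abs(H.astype(int)-27)<8)&(S>120),.0135,"yellow")
b=reg(box&(abs(H.astype(int)-110)<15)&(S>120),.069,"blue")
reg(box&(V<70)|(box&(S>120)),.013,"plate")
box[:]=0;box[150:270,170:240]=1
reg(box&(abs(H.astype(int)-10)<8)&(S>150),.055,"roller")
reg(box&(abs(H.astype(int)-22)<8)&(S>110),.05,"clip")
reg(box&(V>195)&(S<40),.022,"ballplate")
c=np.vstack([im[150:270,160:250]]);cv2.imwrite("pics/m.png",cv2.resize(c,None,fx=5,fy=5,interpolation=2))
E
python3 -m inch '0 0 -0.05 0 0.0918;0 0 -0.1 0 0.0918;0 0 -0.15 0 0.0918;0 0 -0.2 0 0.0918;0 0 -0.25 0 0.0918' 10
python3 -m inch '0 0 -0.05 0 0.0918;0 0 -0.1 0 0.0918;0 0 -0.15 0 0.0918;0 0 -0.2 0 0.0918;0 0 -0.25 0 0.0918'
```

```text
yellow 159 rect mm ((597.601806640625, -157.23609924316406), (40.755531311035156, 24.790943145751953), 66.23309326171875) cent [ 0.5976 -0.157 ]
blue 278 rect mm ((558.65673828125, -137.0986785888672), (38.81745910644531, 42.50687789916992), 62.9412727355957) cent [ 0.5582 -0.1372]
plate 1883 rect mm ((555.0809936523438, -136.7449493408203), (99.96495056152344, 120.02232360839844), 64.06330871582031) cent [ 0.5548 -0.1368]
roller 66 rect mm ((609.4627685546875, 195.8668975830078), (24.320695877075195, 14.581390380859375), 89.6783447265625) cent [0.6095 0.196 ]
clip 73 rect mm ((481.1494445800781, 191.72824096679688), (26.229751586914062, 50.407508850097656), 0.5649919509887695) cent [0.4864 0.1899]
clock: 2.0
position: [0.1551, 0.6048, 0.6572]
ee_rot: [0.393, 3.117, 0.001]
force: [-0.2, 1.1, 0.1]
width: 0.999
gripper_force: 0.0
clock: 2.5
position: [0.1406, 0.5554, 0.828]
ee_rot: [-0.401, -3.111, -0.174]
force: [-2.0, 1.9, -0.4]
width: 0.998
gripper_force: 0.0Traceback (most recent call last):
  File "<stdin>", line 16, in <module>
  File "<stdin>", line 6, in reg
  File "h.py", line 9, in onz
    o,d=ray(cam,pt); return o+d*(z-o[2])/d[2]
        ~~~^^^^^^^^
  File "h.py", line 5, in ray
    c=arm.get_calibration(cam);K=np.array(c["intrinsics"]);T=np.array(c["pose"])
ValueError: time passes only in moves, steps and waits
```

```bash
sed -i 's/^def ray/_C={}\ndef cal(c):\n    if c not in _C: _C[c]=arm.get_calibration(c)\n    return _C[c]\ndef ray/; s/c=arm.get_calibration(cam)/c=cal(cam)/' h.py
cat > tool.py <<'E'
from h import *
np.set_printoptions(precision=4,suppress=True)
s=arm.observe();M=R.from_rotvec(s["ee_rot"]).as_matrix()
z=M[:,2];print("t",s["clock"],"pos",s["position"],"tip",s["position"]+.159*z,"zdir",z,"tilt",np.degrees(np.arccos(-z[2])),"yaxis",M[:,1],"q",s["joints"],"F",s["force"])
E
python3 tool.py
python3 -m inch '0 0 -0.03 0 0.0918;0 0 -0.06 0 0.0918;0 0 -0.10 0 0.0918;0 0 -0.10 0 0.0918' 
python3 tool.py
python3 -m inch '0 0 0.05 0 0.0918;0 0 0.1 0 0.0918;0 0 0.15 0 0.0918;0 0 0.15 0 0.0918'
python3 tool.py
python3 - <<'E'
from h import *
im=cv2.imread("pics/top0.png");cv2.imwrite("pics/m.png",cv2.resize(im[150:265,160:250],None,fx=5,fy=5,interpolation=2))
E
```

```text
t 2.5 pos [0.1406 0.5554 0.828 ] tip [0.1427 0.5728 0.6699] zdir [ 0.0138  0.1097 -0.9939] tilt 6.348897635257644 yaxis [0.2528 0.9613 0.1096] q [-1.7336  0.349   0.6459  0.7354 -0.2667  2.0016  0.0594] F [-1.9888  1.9201 -0.3717]
clock: 2.9
position: [0.1322, 0.5142, 0.8649]
ee_rot: [0.4, 3.1, 0.266]
force: [-0.6, 0.0, 0.2]
width: 1.002
gripper_force: 0.0
t 2.9 pos [0.1322 0.5142 0.8649] tip [0.1364 0.5408 0.7082] zdir [ 0.0263  0.1669 -0.9856] tilt 9.725972198434667 yaxis [0.2516 0.9531 0.1681] q [-1.6372  0.2584  0.3851  0.7267 -0.1324  2.0023 -0.0234] F [-0.5679  0.0354  0.1689]
clock: 3.3
position: [0.1358, 0.5404, 0.7049]
ee_rot: [0.402, 3.103, 0.229]
force: [-0.8, 0.3, -0.3]
width: 0.998
gripper_force: 0.0
t 3.3 pos [0.1358 0.5404 0.7049] tip [0.1394 0.5634 0.5476] zdir [ 0.0228  0.1441 -0.9893] tilt 8.38966352528496 yaxis [0.2529 0.9565 0.1452] q [-1.6879  0.1832  0.3503  1.2246 -0.0723  1.5982 -0.0414] F [-0.8249  0.2617 -0.3407]
```

View pics/m.png

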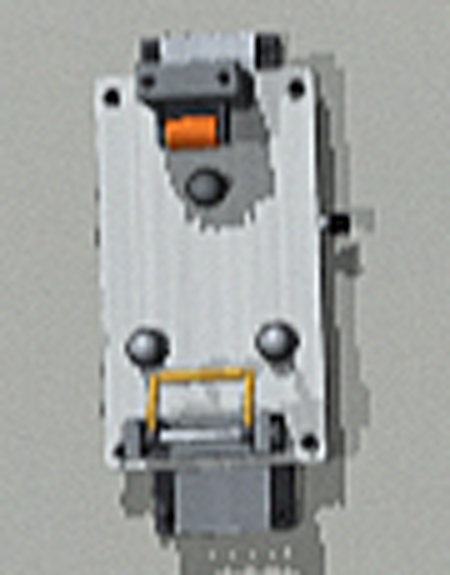

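```bash
python3 - <<'E'
from h import *
from scipy.optimize import least_squares
np.set_printoptions(precision=4,suppress=True)
P=[((347,148),(-38,32,30)),((343,277),(-38,-32,30)),((187,206),(40,0,30)),((77,96),(98,55,22)),((70,314),(98,-55,22)),((468,106),(-98,55,22)),((464,325),(-98,-55,22)),((142,164),(63,14,55)),((137,217),(63,-14,55))]
W=[];Q=[]
for (r,c),q in P: W.append(onz("top",(150+(r+.5)/5-.5,160+(c+.5)/5-.5),q[2]/1000)[:2]);Q.append(np.array(q[:2])/1000)
W=np.array(W);Q=np.array(Q)
f=lambda v:(v[:2]+Q@R.from_euler('z',v[2]).as_matrix()[:2,:2].T-W)
s=least_squares(lambda v:f(v).ravel(),[.54,.19,0],loss='soft_l1',f_scale=.003)
print(s.x,f(s.x)*1000)
# rail ends pixels in top pic
for q in ((208,203.5),(255.7,201.4),(153.9,201.8)): print(onz("top",q,.01))
E
python3 tool.py
```

```text
[0.5455 0.1927 0.0392] [[-0.8679  1.7919]
 [-0.0397  1.0906]
 [-0.3718  0.4131]
 [-1.0621  0.4369]
 [ 0.3769 -0.6644]
 [-2.7637  0.7486]
 [-0.0092 -1.4628]
 [ 3.259  -0.1968]
 [ 2.071  -2.6151]]
[0.5355 0.1905 0.01  ]
[0.4171 0.1944 0.01  ]
[0.6725 0.1963 0.01  ]
t 3.3 pos [0.1358 0.5404 0.7049] tip [0.1394 0.5634 0.5476] zdir [ 0.0228  0.1441 -0.9893] tilt 8.38966352528496 yaxis [0.2529 0.9565 0.1452] q [-1.6879  0.1832  0.3503  1.2246 -0.0723  1.5982 -0.0414] F [-0.8249  0.2617 -0.3407]
```

```bash
cat > go.py <<'E'
# usage: go.py x y z [yaz_deg]  -> tool-axis shift and roll to flange target (world)
import sys
from h import *
np.set_printoptions(precision=4,suppress=True)
s=arm.observe();M=R.from_rotvec(s["ee_rot"]).as_matrix()
a=list(map(float,sys.argv[1:]));d=np.array(a[:3])-s["position"]
print("shift",M.T@d,"dist",np.linalg.norm(d))
if len(a)>3:
    t=np.radians(a[3]);u=M.T@[np.cos(t),np.sin(t),0];print("roll",np.arctan2(-u[0],u[1]))
E
python3 go.py .45 0 .72 64; python3 go.py .45 0 .72; python3 - <<'E'
from h import *
s=arm.observe();M=R.from_rotvec(s["ee_rot"]).as_matrix();print(M.T@(np.array([.07,-.56,.72])-[.45,0,.72]))
E
```

```text
shift [-0.4407 -0.4353 -0.0857] dist 0.6253308773412852
roll 0.19943313485631692
shift [-0.4407 -0.4353 -0.0857] dist 0.6253308773412852
[ 0.22559634 -0.63175914 -0.08936823]
```

```bash
python3 -m inch '-.034 -.0335 -.0066 0 .0918;-.068 -.067 -.0132 0 .0918;-.102 -.1005 -.0198 0 .0918;-.136 -.134 -.0264 0 .0918;-.17 -.1675 -.033 0 .0918' | sed -n 2,3p
python3 -m inch '-.034 -.0335 -.0066 0 .0918;-.068 -.067 -.0132 0 .0918;-.102 -.1005 -.0198 0 .0918;-.136 -.134 -.0264 0 .0918;-.17 -.1675 -.033 0 .0918' | sed -n 2,3p
python3 -m inch '-.034 -.0335 -.0066 0 .0918;-.068 -.067 -.0132 0 .0918;-.102 -.1005 -.0198 0 .0918' | sed -n 2,3p
python3 -m inch '.0162 -.0452 -.0064 0 .0918;.0324 -.0904 -.0128 0 .0918;.0486 -.1356 -.0192 0 .0918;.0648 -.1808 -.0256 0 .0918;.081 -.226 -.032 0 .0918' | sed -n 2,3p
python3 -m inch '.0162 -.0452 -.0064 0 .0918;.0324 -.0904 -.0128 0 .0918;.0486 -.1356 -.0192 0 .0918;.0648 -.1808 -.0256 0 .0918;.081 -.226 -.032 0 .0918' | sed -n 2,3p
python3 -m inch '.0162 -.0452 -.0064 0 .0918;.0324 -.0904 -.0128 0 .0918;.0486 -.1356 -.0192 0 .0918;.0648 -.1808 -.0256 0 .0918' | sed -n 2,3p
python3 tool.py; python3 go.py .06 -.56 .9
```

```text
position: [0.259, 0.3302, 0.7213]
ee_rot: [0.402, 3.098, 0.269]
position: [0.3801, 0.121, 0.7234]
ee_rot: [0.403, 3.096, 0.269]
position: [0.4502, -0.0007, 0.7242]
ee_rot: [0.404, 3.095, 0.268]
position: [0.3113, -0.1997, 0.7193]
ee_rot: [0.403, 3.095, 0.268]
position: [0.1737, -0.3993, 0.7145]
ee_rot: [0.408, 3.095, 0.262]
position: [0.0723, -0.4577, 0.7125]
ee_rot: [0.408, 3.089, 0.202]
t 6.0 pos [ 0.0723 -0.4577  0.7125] tip [ 0.0781 -0.4378  0.5548] zdir [ 0.0363  0.1253 -0.9915] tilt 7.494297227546145 yaxis [0.2574 0.9575 0.1304] q [-0.5564 -0.4383  1.3181  1.3391  0.3307  1.9593  2.1525] F [-0.1418  0.1182  0.0485]
shift [-0.0152 -0.0767 -0.1992] dist 0.2139745821611361
```

```bash
python3 -m inch '0 -.03 -.03 0 .0918;0 -.06 -.06 0 .0918;0 -.09 -.09 0 .0918;0 -.12 -.12 0 .0918;0 -.15 -.15 0 .0918' | sed -n 2,3p; python3 tool.py
python3 -m inch '0 -.03 -.03 0 .0918;0 -.06 -.06 0 .0918;0 -.09 -.09 0 .0918;0 -.12 -.12 0 .0918;0 -.15 -.15 0 .0918' | sed -n 2,3p; python3 tool.py
```

```text
position: [0.036, -0.4689, 0.7446]
ee_rot: [0.403, 3.074, 0.128]
t 6.5 pos [ 0.036  -0.4689  0.7446] tip [ 0.0437 -0.4567  0.5863] zdir [ 0.0488  0.0767 -0.9959] tilt 5.214572837896725 yaxis [0.2557 0.9629 0.0867] q [-0.5187 -0.4376  1.3176  1.248   0.369   2.003   2.2372] F [ 0.3024 -0.3349  1.1389]
position: [0.0027, -0.478, 0.763]
ee_rot: [0.403, 3.054, 0.048]
t 7.0 pos [ 0.0027 -0.478   0.763 ] tip [ 0.0129 -0.4744  0.6044] zdir [ 0.0643  0.0227 -0.9977] tilt 3.910266106837475 yaxis [0.2579 0.9654 0.0386] q [-0.4704 -0.4375  1.3171  1.1946  0.3982  2.003   2.3158] F [ 0.6968 -0.4935 -0.5763]
```

```bash
python3 -m inch '0 -.03 -.03 0 .0918;0 -.06 -.06 0 .0918;0 -.09 -.09 0 .0918;0 -.12 -.12 0 .0918;0 -.15 -.15 0 .0918' | sed -n 2,3p; python3 tool.py; python3 go.py .45 -.1 .5 64
```

```text
position: [-0.0271, -0.4846, 0.7825]
ee_rot: [0.403, 3.033, -0.035]
t 7.5 pos [-0.0271 -0.4846  0.7825] tip [-0.0148 -0.4899  0.6241] zdir [ 0.0777 -0.0332 -0.9964] tilt 4.848404205184916 yaxis [ 0.2616  0.9651 -0.0118] q [-0.4332 -0.4375  1.3171  1.1377  0.4253  2.0022  2.3848] F [0.0325 0.019  0.1314]
shift [-0.3355  0.4993  0.3058] dist 0.674792324607548
roll 0.18939732364435588
```

```bash
python3 -m inch '-.024 .0357 .0218 0 .0918;-.048 .0714 .0436 0 .0918;-.072 .1071 .0654 0 .0918;-.096 .1428 .0872 0 .0918;-.12 .1785 .109 0 .0918' | sed -n 2,3p
python3 -m inch '-.024 .0357 .0218 0 .0918;-.048 .0714 .0436 0 .0918;-.072 .1071 .0654 0 .0918;-.096 .1428 .0872 0 .0918;-.12 .1785 .109 0 .0918' | sed -n 2,3p
python3 -m inch '-.024 .0357 .0218 .05 .0918;-.048 .0714 .0436 .1 .0918;-.072 .1071 .0654 .15 .0918;-.096 .1428 .0872 .19 .0918' | sed -n 2,3p
python3 tool.py; python3 - <<'E'
from h import *
s=arm.observe();M=R.from_rotvec(s["ee_rot"]).as_matrix()
for up in (.07,0):
  T=np.array([.5668,-.1424,.052])-M[:,2]*(.159+up); print(T,M.T@(T-s["position"]))
u=M.T@[np.cos(np.radians(64)),np.sin(np.radians(64)),0];print("roll",np.arctan2(-u[0],u[1]))
E
```

```text
position: [0.1448, -0.3459, 0.6805]
ee_rot: [0.405, 3.034, -0.035]
position: [0.3153, -0.2087, 0.5799]
ee_rot: [0.404, 3.034, -0.035]
position: [0.4519, -0.0989, 0.4991]
ee_rot: [0.692, 2.98, -0.024]
t 8.9 pos [ 0.4519 -0.0989  0.4991] tip [ 0.4641 -0.1042  0.3407] zdir [ 0.0766 -0.0336 -0.9965] tilt 4.796060242815514 yaxis [0.4407 0.8976 0.0036] q [-0.261   0.0518  0.3735  1.8522  0.0066  1.1613  1.2232] F [-0.2901 -1.1886  0.865 ]
[ 0.54926978 -0.13470058  0.28019818] [-0.08450317  0.00996419  0.22682858]
[ 0.55462836 -0.13705411  0.21044328] [-0.08450317  0.00996419  0.29682858]
roll -0.002919796089298502
```

```bash
python3 -m inch '-.017 .002 .045 0 .0918;-.034 .004 .09 0 .0918;-.051 .006 .136 0 .0918;-.068 .008 .182 0 .0918;-.0845 .01 .227 0 .0918' | sed -n 2,3p
python3 -m inch '0 0 .025 0 .0918;0 0 .05 0 .0918;0 0 .07 0 .0918;0 0 .07 0 .0918' 
python3 tool.py; python3 - <<'E'
from h import *
a=save("scene","s1")[210:300,250:370];b=save("top","t1")[160:250,290:390]
cv2.imwrite("pics/g.png",np.vstack([cv2.resize(x,(480,360),interpolation=2)[:300] for x in(a,b)])[:,:,::-1])
E
```

```text
position: [0.549, -0.136, 0.279]
ee_rot: [0.689, 2.981, -0.024]
clock: 9.8
position: [0.5528, -0.138, 0.2088]
ee_rot: [0.691, 2.985, -0.025]
force: [-1.0, -0.4, 0.6]
width: 1.001
gripper_force: 0.0
t 9.8 pos [ 0.5528 -0.138   0.2088] tip [ 0.5642 -0.1433  0.0503] zdir [ 0.0717 -0.0331 -0.9969] tilt 4.529872732975047 yaxis [0.4391 0.8984 0.0018] q [-0.0671  0.5754  0.2945  1.9589 -0.2608  0.5653  1.5084] F [-1.0077 -0.3763  0.6096]
```

View pics/g.png

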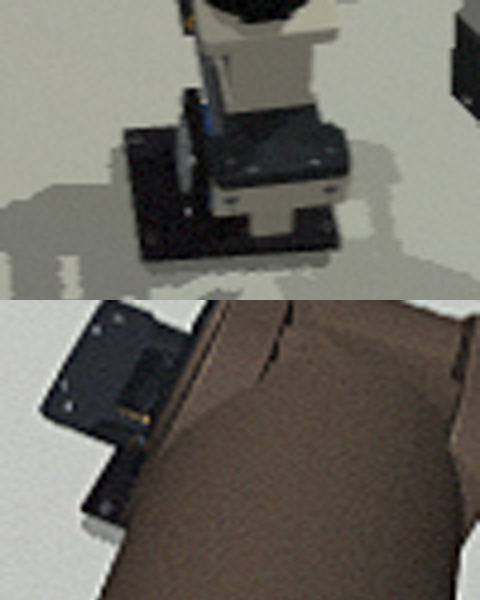

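```bash
python3 -m inch '-.005 .0015 -.004 0 .0918;-.005 .0015 -.004 0 .06;-.005 .0015 -.004 0 .03;-.005 .0015 -.004 0 .025;-.005 .0015 -.004 0 .02' 60
python3 -m inch '0 0 0 0 .02;0 0 0 0 .02'
python3 tool.py
```

```text
clock: 10.4
position: [0.559, -0.1389, 0.2167]
ee_rot: [0.689, 2.979, -0.024]
force: [0.3, 0.1, -0.0]
width: 0.697
gripper_force: 0.0
clock: 10.6
position: [0.559, -0.139, 0.2164]
ee_rot: [0.689, 2.979, -0.024]
force: [-0.8, -0.4, 0.0]
width: 0.528
gripper_force: 0.0
t 10.6 pos [ 0.559  -0.139   0.2164] tip [ 0.5714 -0.1444  0.058 ] zdir [ 0.0779 -0.0341 -0.9964] tilt 4.87802185118533 yaxis [0.4389 0.8985 0.0036] q [-0.0704  0.5698  0.3001  1.9423 -0.2576  0.5816  1.5048] F [-0.7916 -0.39    0.0111]
```

```bash
python3 -m inch '0 0 0 0 .02;0 0 0 0 .02;0 0 0 0 .02;0 0 0 0 .02;0 0 0 0 .02'
python3 -m inch '0 0 0 0 .02;0 0 -.015 0 .02;0 0 -.04 0 .02;0 0 -.08 0 .02;0 0 -.12 0 .02'
python3 tool.py;python3 go.py .45 -.06 .72 92
```

```text
clock: 11.1
position: [0.559, -0.139, 0.2164]
ee_rot: [0.689, 2.979, -0.024]
force: [0.9, 0.0, 0.2]
width: 0.388
gripper_force: 60.0
clock: 11.6
position: [0.5489, -0.1348, 0.3375]
ee_rot: [0.69, 2.981, -0.024]
force: [0.9, -0.2, -2.7]
width: 0.39
gripper_force: 60.0
t 11.6 pos [ 0.5489 -0.1348  0.3375] tip [ 0.561  -0.1402  0.1791] zdir [ 0.0762 -0.034  -0.9965] tilt 4.788521936952649 yaxis [0.4392 0.8984 0.003 ] q [-0.1468  0.3917  0.3832  1.868  -0.1699  0.8325  1.4297] F [ 0.9278 -0.1703 -2.7032]
shift [ 0.0893  0.0249 -0.3912] dist 0.4020630884454117
roll -0.48835634947962225
```

```bash
python3 go.py .48 .045 .72
```

```text
shift [ 0.1085  0.1324 -0.3925] dist 0.42819439009367005
```

```bash
python3 -m inch '.012 .0147 -.0436 0 .02;.024 .0294 -.0872 0 .02;.036 .0441 -.1308 0 .02;.048 .0588 -.1744 0 .02;.06 .0735 -.218 0 .02' | sed -n 2,3p
python3 -m inch '.012 .0147 -.0436 -.1 .02;.024 .0294 -.0872 -.2 .02;.036 .0441 -.1308 -.3 .02;.048 .0588 -.1744 -.4 .02;.048 .0588 -.1744 -.488 .02' 
python3 tool.py; python3 go.py .55 .06 .9 92.2
```

```text
position: [0.5096, -0.0348, 0.5508]
ee_rot: [0.69, 2.979, -0.024]
clock: 12.6
position: [0.4784, 0.0466, 0.7243]
ee_rot: [-0.063, 3.055, -0.049]
force: [0.6, -0.6, -3.2]
width: 0.388
gripper_force: 60.0
t 12.6 pos [0.4784 0.0466 0.7243] tip [0.4921 0.0418 0.5659] zdir [ 0.0859 -0.0301 -0.9959] tilt 5.2204771879830325 yaxis [-0.0397  0.9986 -0.0336] q [-0.4959  0.0634  0.2978  1.3054  0.0282  1.6972  1.4173] F [ 0.6343 -0.5798 -3.2185]
shift [-0.0867  0.0047 -0.1693] dist 0.19022094436246004
roll 0.004198157576023065
```

```bash
python3 -m inch '-.025 .001 -.043 0 .02;-.05 .002 -.086 0 .02;-.075 .003 -.13 0 .02;-.1 .004 -.173 0 .02;-.125 .005 -.216 0 .02' | sed -n 2,3p
python3 tool.py
python3 -m inch '-.025 .001 -.043 0 .02;-.05 .002 -.086 0 .02;-.075 .003 -.13 0 .02;-.1 .004 -.173 0 .02;-.125 .005 -.216 0 .02' | sed -n 2,3p
python3 tool.py
```

```text
position: [0.5414, 0.0543, 0.8461]
ee_rot: [-0.049, 3.01, -0.051]
t 13.1 pos [0.5414 0.0543 0.8461] tip [0.5622 0.0492 0.6886] zdir [ 0.1311 -0.0318 -0.9909] tilt 7.750183835312482 yaxis [-0.0305  0.9989 -0.0361] q [-0.503   0.2861  0.5173  0.7536 -0.1174  2.003   1.5347] F [-0.4351 -0.512  -3.2873]
position: [0.5411, 0.0557, 0.8659]
ee_rot: [-0.052, 2.956, -0.043]
t 13.6 pos [0.5411 0.0557 0.8659] tip [0.5703 0.0517 0.7096] zdir [ 0.1838 -0.0253 -0.9826] tilt 10.691406542032919 yaxis [-0.0325  0.999  -0.0318] q [-0.5411  0.2957  0.6106  0.7014 -0.1639  2.0025  1.5563] F [ 0.6936 -1.2073 -4.355 ]
```

```bash
python3 -m inch '-.009 -.001 -.049 0 .02;-.018 -.002 -.098 0 .02;-.027 -.003 -.147 0 .02;-.036 -.004 -.196 0 .02;-.045 -.005 -.245 0 .02' | sed -n 2,3p
python3 tool.py
python3 -m inch '-.04 0 -.03 0 .02;-.08 0 -.06 0 .02;-.12 0 -.09 0 .02;-.16 0 -.12 0 .02;-.2 0 -.15 0 .02' | sed -n 2,3p
python3 tool.py
```

```text
position: [0.4901, 0.0496, 0.8992]
ee_rot: [-0.053, 2.901, -0.038]
t 14.1 pos [0.4901 0.0496 0.8992] tip [0.528  0.0463 0.7449] zdir [ 0.2383 -0.0212 -0.971 ] tilt 13.842831441748476 yaxis [-0.033   0.999  -0.0299] q [-0.6606  0.2017  0.6796  0.7367 -0.1141  2.0025  1.5406] F [ 0.6042 -0.1401 -2.5637]
position: [0.5396, 0.0501, 0.9048]
ee_rot: [-0.053, 2.85, -0.036]
t 14.6 pos [0.5396 0.0501 0.9048] tip [0.5852 0.0471 0.7525] zdir [ 0.2873 -0.0191 -0.9577] tilt 16.732000084502737 yaxis [-0.0329  0.999  -0.0298] q [-0.4621  0.3026  0.5242  0.5763 -0.1502  2.0023  1.5447] F [ 0.4695  0.3513 -4.1092]
```

```bash
for i in 1; do
python3 -m inch '-.02 .02 -.04 0 .02;-.04 .04 -.08 0 .02;-.06 .06 -.12 0 .02;-.08 .08 -.16 0 .02;-.1 .1 -.2 0 .02' | sed -n 2,3p
python3 -m inch '-.03 .01 -.04 0 .02;-.06 .02 -.08 0 .02;-.09 .03 -.12 0 .02;-.12 .04 -.16 0 .02;-.15 .05 -.2 0 .02' | sed -n 2,3p
python3 -m inch '-.03 .01 -.04 0 .02;-.06 .02 -.08 0 .02;-.09 .03 -.12 0 .02;-.12 .04 -.16 0 .02;-.15 .05 -.2 0 .02' | sed -n 2,3p
done; python3 tool.py
```

```text
position: [0.51, 0.1078, 0.9268]
ee_rot: [-0.055, 2.798, -0.026]
position: [0.5012, 0.1264, 0.9441]
ee_rot: [-0.056, 2.748, -0.015]
position: [0.4862, 0.1422, 0.9625]
ee_rot: [-0.058, 2.698, -0.002]
t 16.1 pos [0.4862 0.1422 0.9625] tip [0.5543 0.1434 0.8188] zdir [ 0.4284  0.0075 -0.9035] tilt 25.371514844128058 yaxis [-0.0404  0.9991 -0.0109] q [-0.7681  0.2789  0.7267  0.476  -0.1625  2.0021  1.4092] F [-0.1954  0.1492 -2.7563]
```

```bash
python3 -m inch '-.03 .005 -.04 0 .02;-.06 .01 -.08 0 .02;-.09 .015 -.12 0 .02;-.12 .02 -.16 0 .02;-.15 .025 -.2 0 .02' | sed -n 2,3p
python3 -m inch '-.03 0 -.04 0 .02;-.06 0 -.08 0 .02;-.09 0 -.12 0 .02;-.12 0 -.16 0 .02;-.15 0 -.2 0 .02' | sed -n 2,3p
python3 -m inch '-.03 0 -.04 0 .02;-.06 0 -.08 0 .02;-.09 0 -.12 0 .02;-.12 0 -.16 0 .02;-.15 0 -.2 0 .02' | sed -n 2,3p
python3 -m inch '-.03 0 -.04 0 .02;-.06 0 -.08 0 .02;-.09 0 -.12 0 .02;-.12 0 -.16 0 .02' | sed -n 2,3p
python3 tool.py
```

```text
position: [0.4675, 0.141, 0.9828]
ee_rot: [-0.06, 2.649, 0.01]
position: [0.446, 0.1251, 1.0044]
ee_rot: [-0.061, 2.6, 0.02]
position: [0.4212, 0.1105, 1.0251]
ee_rot: [-0.062, 2.551, 0.03]
position: [0.3981, 0.0988, 1.0439]
ee_rot: [-0.062, 2.502, 0.038]
t 18.0 pos [0.3981 0.0988 1.0439] tip [0.4927 0.1054 0.9162] zdir [ 0.5949  0.042  -0.8027] tilt 36.61026944834436 yaxis [-0.0539  0.9985  0.0123] q [-0.9555  0.1663  0.9508  0.392  -0.1582  2.0021  1.4499] F [-0.7503  0.1157 -3.2905]
```

```bash
python3 -m inch '-.03 -.02 -.04 0 .02;-.06 -.04 -.08 0 .02;-.09 -.06 -.12 0 .02;-.12 -.08 -.16 0 .02;-.15 -.1 -.2 0 .02' | sed -n 2,3p
python3 tool.py
python3 - <<'E'
from h import *
# carrier pose in tool: from grasp. carrier world at grasp: yaw -25.9deg, flat; tool at grasp rotvec; grip tip at carrier (18,0.2,58)
Mg=R.from_rotvec([.689,2.979,-.024]).as_matrix();C=R.from_euler('z',-25.94,degrees=True).as_matrix()
rel=Mg.T@C  # tool->carrier
s=arm.observe();M=R.from_rotvec(s["ee_rot"]).as_matrix();W=M@rel
mount=R.from_euler('z',.039).as_matrix()
print("carrier in mount, xyz euler deg",R.from_matrix(mount.T@W).as_euler('ZYX',degrees=True))
np.save("rel.npy",rel)
E
```

```text
position: [0.3713, 0.0293, 1.0639]
ee_rot: [-0.061, 2.455, 0.041]
t 18.5 pos [0.3713 0.0293 1.0639] tip [0.4719 0.0365 0.941 ] zdir [ 0.6324  0.0454 -0.7733] tilt 39.34716630199794 yaxis [-0.0548  0.9984  0.0138] q [-0.8444  0.1008  0.9057  0.384  -0.1586  2.0021  1.5329] F [-0.6044 -1.1167 -3.7138]
carrier in mount, xyz euler deg [  0.48222085 -34.45424059   0.68333384]
```

```bash
cat > plan.py <<'E'
# plan.py vx vz ... : tool-axis shift from measured pose to put near-vee midline at (vx,vz) mm rel plate centre / bench
import sys
from h import *
np.set_printoptions(precision=4,suppress=True)
rel=np.load("rel.npy");C0=np.array([.5457,.1922,0]);Mm=R.from_euler('z',.039).as_matrix()
s=arm.observe();M=R.from_rotvec(s["ee_rot"]).as_matrix();W=M@rel;p=s["position"]
g=p+.159*M[:,2]                         # grasp point
v=g+W@(np.array([-38,0,0])-[18,.2,58])/1000
print("t",s["clock"],"V now (mount mm)",Mm.T@(v-C0)*1000,"eul",R.from_matrix(Mm.T@W).as_euler('ZYX',degrees=True),"F",s["force"],"w",s["width"])
a=list(map(float,sys.argv[1:]))
for x,z in zip(a[::2],a[1::2]):
    print((x,z),"shift",M.T@(C0+Mm@np.array([x,0,z])/1000-v))
E
python3 plan.py 15 200 15 75
```

```text
t 18.5 V now (mount mm) [ -93.2285 -152.3259  861.4819] eul [  0.4822 -34.4542   0.6833] F [-0.6044 -1.1167 -3.7138] w 0.3878609571686747
(15.0, 200.0) shift [0.3351 0.1415 0.5833]
(15.0, 75.0) shift [0.4143 0.1398 0.6799]
```

```bash
python3 -m inch '.024 .01 .0417 0 .02;.048 .02 .0834 0 .02;.072 .03 .125 0 .02;.096 .04 .167 0 .02;.12 .05 .208 0 .02' | sed -n 2,3p
python3 plan.py 15 200
python3 -m inch '.024 .01 .0417 0 .02;.048 .02 .0834 0 .02;.072 .03 .125 0 .02;.096 .04 .167 0 .02;.12 .05 .208 0 .02' | sed -n 2,3p
python3 plan.py 15 200 15 75
```

```text
position: [0.3953, 0.0668, 0.898]
ee_rot: [-0.068, 2.452, 0.043]
t 19.0 V now (mount mm) [ -67.2545 -115.2898  695.7997] eul [  0.8219 -34.6017   0.6747] F [ 1.6301 -0.2551 -3.3877] w 0.38943012200549004
(15.0, 200.0) shift [0.2508 0.1067 0.4377]
position: [0.4322, 0.1208, 0.6612]
ee_rot: [-0.063, 2.455, 0.042]
t 19.5 V now (mount mm) [-28.8956 -63.168  458.639 ] eul [  0.554  -34.4207   0.686 ] F [ 1.639   0.1596 -3.8416] w 0.3922151757591186
(15.0, 200.0) shift [0.1296 0.0588 0.2293]
(15.0, 75.0) shift [0.2088 0.0571 0.326 ]
```

```bash
python3 -m inch '.026 .012 .046 0 .02;.052 .024 .092 0 .02;.078 .036 .138 0 .02;.104 .047 .184 0 .02;.13 .058 .229 0 .02' | sed -n 2,3p
python3 -m inch '.025 0 .03 0 .02;.05 0 .06 0 .02;.076 0 .094 0 .02;.076 0 .094 0 .02' | sed -n 2,3p
python3 plan.py 15 60 -12 48; python3 - <<'E'
from h import *
a=save("scene","s2")[110:240,160:320];cv2.imwrite("pics/p.png",cv2.resize(a,None,fx=4.6,fy=4.6,interpolation=2)[:,:,::-1])
E
```

```text
position: [0.4704, 0.1804, 0.4221]
ee_rot: [-0.063, 2.455, 0.043]
position: [0.4724, 0.1806, 0.326]
ee_rot: [-0.061, 2.444, 0.021]
t 20.4 V now (mount mm) [ 15.752   -8.3406 124.4451] eul [  0.7487 -35.0384  -0.3113] F [ 0.5232 -0.0084 -2.9089] w 0.39161217115260577
(15.0, 60.0) shift [0.0419 0.0084 0.049 ]
(-12.0, 48.0) shift [0.0703 0.0087 0.0409]
```

View pics/p.png

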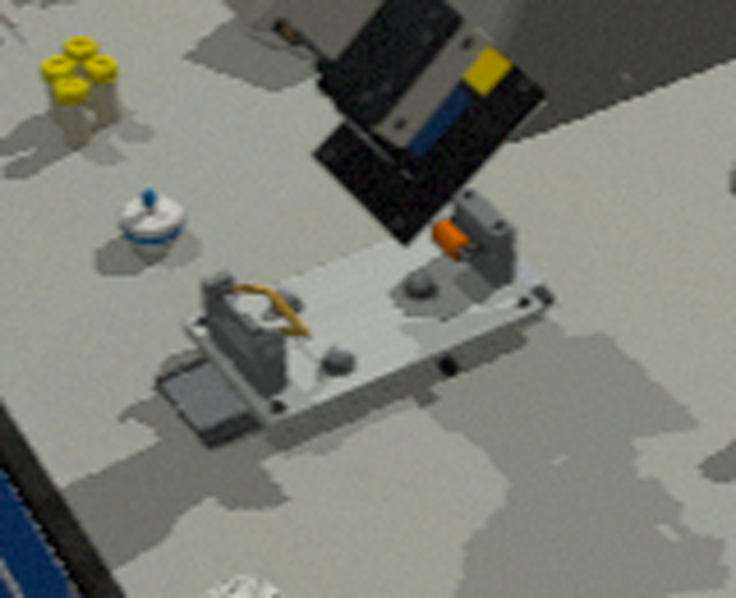

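The carrier hangs leaned over the mount, mirror edge low. Its yellow pad is at about (70,490) in the crop and the roller at (240,450). The descent stopped short, so I'm checking the joints.

```bash
python3 tool.py
```

```text
t 20.45 pos [0.4721 0.1809 0.325 ] tip [0.574  0.186  0.2031] zdir [ 0.6409  0.0323 -0.7669] tilt 39.92076567841147 yaxis [-0.0494  0.9988  0.0007] q [-1.1139  0.2569  0.6225  2.3002  1.5269  0.1672 -0.4073] F [-0.9169  0.2491 -4.265 ]
```

```bash
python3 -m inch '.008 .0017 .01 0 .02;.017 .0034 .02 0 .02;.025 .005 .03 0 .02;.034 .0067 .04 0 .02;.042 .0084 .049 0 .02' | sed -n 2,3p; python3 tool.py;  python3 plan.py 15 60 -12 48
```

```text
position: [0.472, 0.1889, 0.263]
ee_rot: [-0.059, 2.443, 0.023]
t 20.95 pos [0.472  0.1889 0.263 ] tip [0.5741 0.1941 0.1412] zdir [ 0.642   0.0322 -0.766 ] tilt 40.00357022239103 yaxis [-0.0486  0.9988  0.0013] q [-0.8256  0.3705  0.2607  2.331   2.1131  0.2999 -1.0446] F [ 0.6535 -1.4872 -3.471 ]
t 20.95 V now (mount mm) [15.9953  0.2341 61.5525] eul [  0.62   -35.1194  -0.1863] F [ 0.6535 -1.4872 -3.471 ] w 0.3852730859190468
(15.0, 60.0) shift [ 0.0018 -0.0002  0.0005]
(-12.0, 48.0) shift [ 0.0302  0.     -0.0076]
```

```bash
python3 -m inch '.008 0 -.002 0 .02;.016 0 -.004 0 .02;.024 0 -.006 0 .02;.030 0 -.0076 0 .02;.030 0 -.0076 0 .02' | sed -n 2,4p;  python3 plan.py -18 47 -25 44.5 -34 44
```

```text
position: [0.4437, 0.1878, 0.2498]
ee_rot: [-0.059, 2.442, 0.023]
force: [-0.4, 0.4, -4.1]
t 21.45 V now (mount mm) [-12.1998   0.1975  48.4564] eul [  0.6237 -35.1619  -0.1769] F [-0.3888  0.4248 -4.0962] w 0.3904971936486878
(-18.0, 47.0) shift [ 0.0054 -0.0001 -0.0026]
(-25.0, 44.5) shift [ 0.0123 -0.0001 -0.0052]
(-34.0, 44.0) shift [ 0.0196  0.     -0.0106]
```

```bash
python3 - <<'E'
from h import *
a=save("scene","s3")[110:240,160:320];cv2.imwrite("pics/p3.png",cv2.resize(a,None,fx=4.6,fy=4.6,interpolation=2)[:,:,::-1])
E
```

```text
(no output)
```

View pics/p3.png

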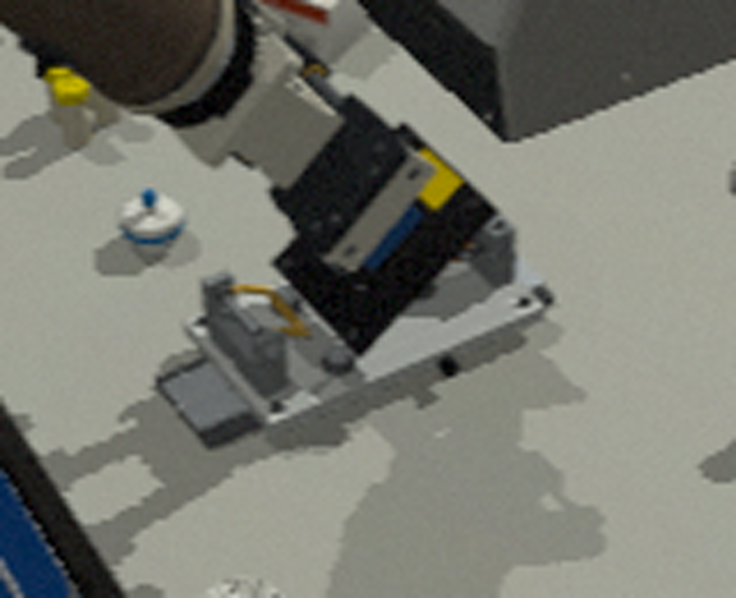

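The leaned lower edge is just right of the near ball, with its corner at crop (355,360), and the clip lip is ahead of it at (325,305). Next I tuck it under in small steps.

```bash
python3 - <<'E'
from h import *
rel=np.load("rel.npy");s=arm.observe();M=R.from_rotvec(s["ee_rot"]).as_matrix();W=M@rel
g=s["position"]+.159*M[:,2];Mm=R.from_euler('z',.039).as_matrix()
for q in((-60,-50,5),(-60,-50,13),(-60,50,13),(46,0,13.5)):
    r,c=proj("scene",g+W@(np.array(q)-[18,.2,58])/1000);print(q,(r-110)*4.6,(c-160)*4.6)
for q in((-38,-32,30),(40,0,30),(-54,21,47.5),(-54,-21,47.5)):
    r,c=proj("scene",[.5457,.1922,0]+Mm@np.array(q)/1000);print(q,(r-110)*4.6,(c-160)*4.6)
E
python3 -m inch '.0054 0 -.0026 0 .02;.009 0 -.004 0 .02;.0123 0 -.0052 0 .02;.0123 0 -.0052 0 .02' | sed -n 2,4p
python3 plan.py -34 44
```

```text
(-60, -50, 5) 354.17150310261303 361.99156693508417
(-60, -50, 13) 348.7536258844854 354.92795897911907
(-60, 50, 13) 258.46461344098327 270.79953236919135
(46, 0, 13.5) 173.23060635108925 431.34884719846605
(-38, -32, 30) 353.9518890219866 338.29555708002044
(40, 0, 30) 280.0268317163925 420.48988472533574
(-54, 21, 47.5) 292.61772278236003 269.919172782631
(-54, -21, 47.5) 331.26253468625964 304.44178102831313
position: [0.4315, 0.1871, 0.2458]
ee_rot: [-0.058, 2.442, 0.023]
force: [-0.2, -0.6, -3.4]
t 21.9 V now (mount mm) [-24.3129  -0.0259  44.4907] eul [  0.581  -35.1833  -0.1679] F [-0.2452 -0.5886 -3.3902] w 0.38900870176822294
(-34.0, 44.0) shift [ 0.0077  0.0001 -0.0059]
```

```bash
python3 -m inch '.003 0 -.002 0 .02;.006 0 -.0045 0 .02;.0077 0 -.0059 0 .02;.0077 0 -.0059 0 .02' | sed -n 2,4p
python3 plan.py -34 38
python3 - <<'E'
from h import *
a=save("scene","s4")[110:240,160:320];cv2.imwrite("pics/p4.png",cv2.resize(a,None,fx=4.6,fy=4.6,interpolation=2)[:,:,::-1])
E
```

```text
position: [0.4225, 0.1867, 0.2457]
ee_rot: [-0.057, 2.44, 0.023]
force: [5.8, 1.1, -11.5]
t 22.3 V now (mount mm) [-33.0491  -0.1051  44.4568] eul [  0.5379 -35.2624  -0.1622] F [  5.7936   1.1313 -11.5456] w 0.3877025422056593
(-34.0, 38.0) shift [0.0049 0.0001 0.0043]
```

View pics/p4.png

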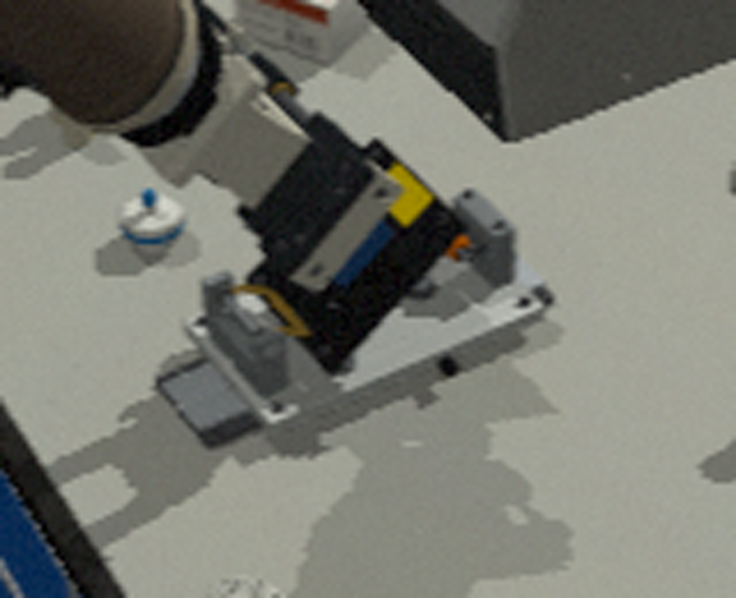

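The brass lip at crop (330,305) now lies over the carrier's top face. The force of about 10 N along (+0.58,-0.8) matches that, so the edge is tucked. Next I lower it.

```bash
python3 -m inch '.0008 0 .0007 0 .02;.0016 0 .0014 0 .02;.0016 0 .0014 0 .02' | sed -n 2,4p
python3 -m inch '.0008 0 .0007 0 .02;.0016 0 .0014 0 .02;.0016 0 .0014 0 .02' | sed -n 2,4p
python3 plan.py -34 36
```

```text
position: [0.4217, 0.1866, 0.2433]
ee_rot: [-0.058, 2.442, 0.023]
force: [0.1, -0.8, -3.3]
position: [0.4219, 0.1868, 0.2418]
ee_rot: [-0.057, 2.44, 0.024]
force: [-2.7, -1.2, 5.4]
t 22.95 V now (mount mm) [-33.4672   0.1189  40.6701] eul [  0.5357 -35.3092  -0.1218] F [-2.7106 -1.2493  5.3763] w 0.38696940229964294
(-34.0, 36.0) shift [ 0.0034 -0.0001  0.0032]
```

```bash
python3 -m inch '0 0 0 0 .02;-.0015 0 .0038 0 .02;-.0031 0 .0077 0 .02;-.0031 0 .0077 0 .02' 12 | sed -n 2,6p
python3 tool.py
```

```text
position: [0.4294, 0.1871, 0.2371]
ee_rot: [-0.058, 2.442, 0.023]
force: [-0.3, -0.1, -3.1]
width: 0.39
gripper_force: 12.0
t 23.35 pos [0.4294 0.1871 0.2371] tip [0.5316 0.1922 0.1155] zdir [ 0.643   0.032  -0.7652] tilt 40.07730334829675 yaxis [-0.0477  0.9989  0.0016] q [-0.7929  0.3895  0.1367  2.4287  2.2081  0.4262 -1.2133] F [-0.3263 -0.1208 -3.1276]
```

```bash
cat > yel.py <<'E'
from h import *
from scipy.optimize import least_squares
def yel():
    im=arm.get_image("scene");h=cv2.cvtColor(im,cv2.COLOR_RGB2HSV)
    m=((abs(h[...,0].astype(int)-27)<7)&(h[...,1]>140)&(h[...,2]>90)).astype(np.uint8)
    m[:140]=0;m[:,:225]=0;m[200:]=0;m[:,290:]=0
    n,l,st,c=cv2.connectedComponentsWithStats(m)
    if n<2: return None
    k=1+np.argmax(st[1:,4]);return c[k][::-1],st[k]
if __name__=="__main__":
    rel=np.load("rel.npy");s=arm.observe();M=R.from_rotvec(s["ee_rot"]).as_matrix();W=M@rel
    g=s["position"]+.159*M[:,2];Mm=R.from_euler('z',.039).as_matrix()
    y=yel();print("yellow rc",y,"G mount",Mm.T@(g-[.5457,.1922,0])*1000,"F",s["force"])
    for a in(0,5,10,15,20,25,30):
        Wa=R.from_rotvec(np.radians(a)*Mm[:,1]).as_matrix()@W
        P=[proj("scene",g+Wa@(np.array(q)-[18,.2,58])/1000) for q in((32,-18,13.5),(32,18,13.5),(60,18,13.5),(60,-18,13.5),(46,0,13.5))]
        print(a,"centre",np.round(P[-1],1))
E
python3 yel.py; python3 - <<'E'
import cv2,numpy as np
E
```

```text
yellow rc (array([157.42105263, 249.78947368]), array([245, 152,  11,  11,  57], dtype=int32)) G mount [-14.06093624   0.52972233 115.47339232] F [-0.32625698 -0.12076822 -3.12759227]
0 centre [153.3 249.3]
5 centre [154.7 248.7]
10 centre [156.1 248. ]
15 centre [157.5 247.2]
20 centre [158.9 246.4]
25 centre [160.2 245.4]
30 centre [161.4 244.3]
```

```bash
python3 -m inch '-.0012 0 .004 0 .02;-.0023 0 .0078 0 .02;-.0023 0 .0078 0 .02' | sed -n 2,4p
python3 yel.py
python3 -m inch '-.0007 0 .0043 0 .02;-.0013 0 .0086 0 .02;-.0013 0 .0086 0 .02' | sed -n 2,4p
python3 yel.py; python3 - <<'E'
from h import *
a=save("scene","s5")[110:240,160:320];cv2.imwrite("pics/p5.png",cv2.resize(a,None,fx=4.6,fy=4.6,interpolation=2)[:,:,::-1])
E
```

```text
position: [0.4361, 0.1874, 0.2327]
ee_rot: [-0.058, 2.441, 0.023]
force: [-0.6, 1.1, -3.8]
yellow rc (array([159.59649123, 250.94736842]), array([246, 155,  11,  10,  57], dtype=int32)) G mount [ -7.30877689   0.58369626 111.05849854] F [-0.56078228  1.10933428 -3.8217702 ]
0 centre [153.7 251.4]
5 centre [155.1 250.8]
10 centre [156.6 250.1]
15 centre [157.9 249.3]
20 centre [159.3 248.4]
25 centre [160.6 247.5]
30 centre [161.8 246.4]
position: [0.4429, 0.1878, 0.2272]
ee_rot: [-0.057, 2.44, 0.024]
force: [0.2, 1.0, -2.5]
yellow rc (array([161.85454545, 252.16363636]), array([248, 158,  10,   9,  55], dtype=int32)) G mount [ -0.33723545   0.76927204 105.650401  ] F [ 0.1548964   0.96851382 -2.50358639]
0 centre [154.4 253.5]
5 centre [155.8 252.9]
10 centre [157.2 252.2]
15 centre [158.6 251.4]
20 centre [159.9 250.6]
25 centre [161.2 249.6]
30 centre [162.4 248.6]
```

View pics/p5.png

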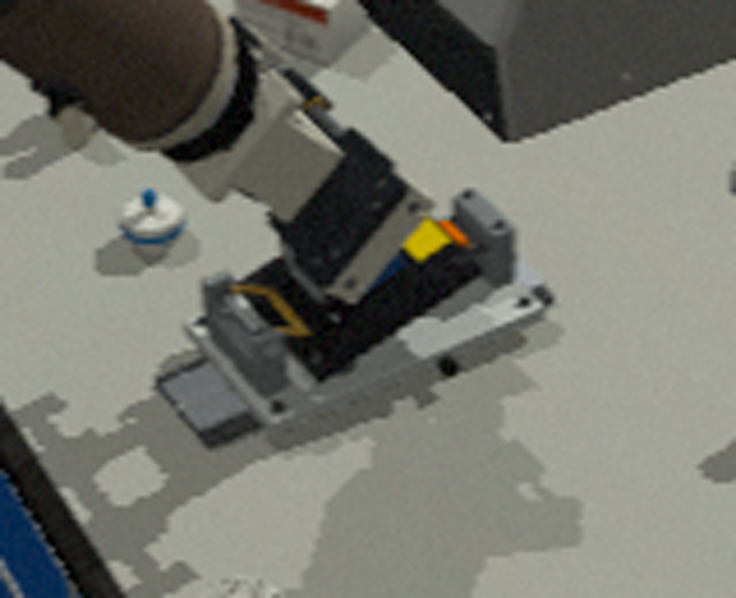

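Picture shows the carrier pivoting down as planned. The lip at (320,300) is over its near edge and the yellow ledge, at (235,430), is nearing the orange roller. I continue the swing.

```bash
python3 -m inch '-.0008 0 .004 0 .02;-.0015 0 .0077 0 .02;-.0015 0 .0077 0 .02' | sed -n 2,4p
python3 yel.py | head -1
python3 -m inch '-.0005 0 .003 0 .02;-.001 0 .006 0 .02;-.001 0 .006 0 .02' 20 | sed -n 2,6p
python3 yel.py
```

```text
position: [0.4494, 0.1882, 0.2227]
ee_rot: [-0.057, 2.439, 0.024]
force: [2.4, 0.9, 3.1]
yellow rc (array([163.45098039, 253.35294118]), array([249, 159,  10,   9,  51], dtype=int32)) G mount [  6.33002644   0.8906174  101.33428974] F [2.42815348 0.88415827 3.06728799]
position: [0.454, 0.1883, 0.219]
ee_rot: [-0.057, 2.439, 0.024]
force: [3.1, 0.9, 3.5]
width: 0.39
gripper_force: 20.0
yellow rc (array([165.11111111, 254.12962963]), array([250, 161,  10,   9,  54], dtype=int32)) G mount [10.8966853   0.85340138 97.61304544] F [3.14967644 0.86691878 3.46796731]
0 centre [155.3 256.9]
5 centre [156.7 256.3]
10 centre [158.1 255.6]
15 centre [159.4 254.9]
20 centre [160.8 254. ]
25 centre [162.1 253. ]
30 centre [163.3 252. ]
```

```bash
python3 -m inch '-.0003 0 .0027 0 .02;-.0006 0 .0054 0 .02;-.0006 0 .0054 0 .02' 25 | sed -n 2,4p
python3 -m inch '-.0003 0 .0021 0 .02;-.0006 0 .0042 0 .02;-.0006 0 .0042 0 .02' | sed -n 2,4p
python3 yel.py
```

```text
position: [0.4579, 0.1886, 0.2154]
ee_rot: [-0.056, 2.438, 0.024]
force: [2.5, 1.7, 7.0]
position: [0.461, 0.1891, 0.2126]
ee_rot: [-0.058, 2.438, 0.025]
force: [4.2, 1.0, 4.3]
yellow rc (array([167.34883721, 255.09302326]), array([251, 164,  10,   7,  43], dtype=int32)) G mount [17.98829313  1.45404133 91.24463506] F [4.17811304 1.04053335 4.26851049]
0 centre [156.1 258.9]
5 centre [157.5 258.3]
10 centre [158.9 257.6]
15 centre [160.2 256.9]
20 centre [161.6 256. ]
25 centre [162.8 255. ]
30 centre [164.1 254. ]
```

```bash
python3 -m inch '.0006 0 .0008 0 .02;.0009 0 .0012 0 .02;.0009 0 .0012 0 .02' | sed -n 2,4p
python3 -m inch '.0006 0 .0008 0 .02;.0006 0 .0008 0 .02' | sed -n 2,4p
python3 yel.py|head -1;python3 - <<'E'
from h import *
a=save("scene","s6")[110:240,160:320];cv2.imwrite("pics/p6.png",cv2.resize(a,None,fx=4.6,fy=4.6,interpolation=2)[:,:,::-1])
E
```

```text
position: [0.4612, 0.1892, 0.2118]
ee_rot: [-0.057, 2.436, 0.025]
force: [-1.7, 1.1, 16.3]
position: [0.4614, 0.1893, 0.2113]
ee_rot: [-0.057, 2.435, 0.026]
force: [-5.7, 0.9, 24.0]
yellow rc (array([167.625, 254.95 ]), array([251, 164,   9,   7,  40], dtype=int32)) G mount [18.77097833  1.78886553 90.35816041] F [-5.73373548  0.941802   24.03465239]
```

View pics/p6.png

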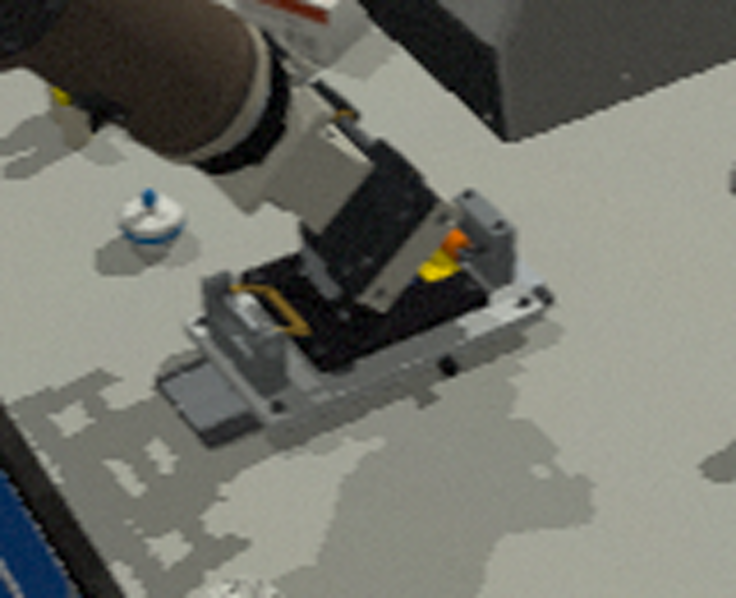

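Picture: the orange roller at (240,455) now sits over the yellow ledge, the plate is level, and the force rose stiffly to 24 N, so it is seated. I relieve the push, then open and withdraw along the fingers.

```bash
python3 -m inch '-.0007 0 -.0009 0 .02;-.0012 0 -.0016 0 .02;-.0012 0 -.0016 0 .02' | sed -n 2,4p
python3 -m inch '0 0 0 0 .05;0 0 0 0 .07;0 0 0 0 .0918;0 0 0 0 .0918;0 0 0 0 .0918' | sed -n 2,6p
python3 -m inch '0 0 0 0 .0918;0 0 0 0 .0918;0 0 0 0 .0918' | sed -n 4,6p
```

```text
position: [0.4612, 0.1893, 0.2122]
ee_rot: [-0.058, 2.438, 0.025]
force: [4.8, 3.3, 2.5]
position: [0.46, 0.1884, 0.2112]
ee_rot: [-0.058, 2.442, 0.023]
force: [0.9, 0.3, -0.5]
width: 0.774
gripper_force: 0.0
force: [-0.7, 0.1, 0.1]
width: 0.99
gripper_force: 0.0
```

```bash
python3 -m inch '0 0 -.02 0 .0918;0 0 -.05 0 .0918;0 0 -.09 0 .0918;0 0 -.13 0 .0918;0 0 -.17 0 .0918' | sed -n 1,4p
python3 -m inch '-.02 -.03 -.02 0 .0918;-.04 -.07 -.04 0 .0918;-.06 -.11 -.06 0 .0918;-.08 -.15 -.08 0 .0918;-.1 -.19 -.1 0 .0918' | sed -n 1,4p
python3 tool.py; python3 - <<'E'
from h import *
a=save("scene","s7")[120:230,170:310];b=save("top","t7")[145:265,150:300]
cv2.imwrite("pics/p7.png",np.hstack([cv2.resize(x,(w,400),interpolation=2) for x,w in((a,400),(b,400))])[:,:,::-1])
E
```

```text
clock: 27.7
position: [0.3647, 0.1847, 0.329]
ee_rot: [-0.056, 2.428, 0.021]
force: [1.2, 0.9, 0.8]
clock: 28.2
position: [0.3823, 0.012, 0.4576]
ee_rot: [-0.057, 2.428, 0.022]
force: [0.5, 0.4, 1.5]
t 28.2 pos [0.3823 0.012  0.4576] tip [0.4863 0.0169 0.3374] zdir [ 0.6538  0.031  -0.756 ] tilt 40.883419631485424 yaxis [-0.0468  0.9989  0.0006] q [-1.0927 -0.3938  0.6094  2.3466  0.9117  0.616   0.5408] F [0.5003 0.4271 1.4533]
```

View pics/p7.png

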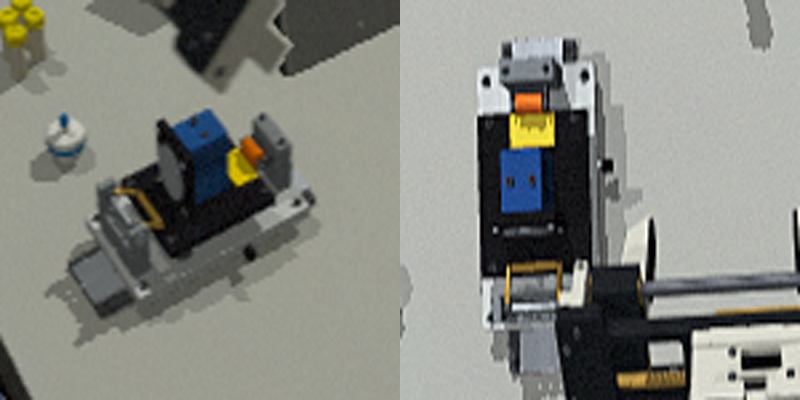

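The picture shows the carrier level, with the clip over its near edge and the roller over its far edge. A quick numeric check, then I hand in.

```bash
python3 - <<'E'
from h import *
Mm=R.from_euler('z',.039).as_matrix()
obs={}
for cam,f in(("scene","s7"),("top","t7")):
    im=cv2.imread(f"pics/{f}.png");h=cv2.cvtColor(im,cv2.COLOR_BGR2HSV)
    m=((abs(h[...,0].astype(int)-27)<7)&(h[...,1]>140)&(h[...,2]>90)).astype(np.uint8)
    if cam=="scene": m[:150]=0;m[190:]=0;m[:,:240]=0;m[:,280:]=0
    else: m[:180]=0;m[205:]=0;m[:,:180]=0;m[:,220:]=0
    c=np.argwhere(m).mean(0);
    B=np.array([-38,0,30])
    for th in(0,6,11):
        W=R.from_euler('y',-th,degrees=True)
        P=np.mean([proj(cam,[.5457,.1922,0]+Mm@(B+W.apply(np.array([x,y,13.5])-[-38,0,-3]))/1000) for x in np.linspace(32,57,6) for y in(-18,0,18)],0);print(cam,th,"pred",P.round(1),"obs",c.round(1))
print(arm.observe()["force"])
E
```

```text
scene 0 pred [165.9 252.7] obs [165.9 253.7]
scene 6 pred [163.8 252. ] obs [165.9 253.7]
scene 11 pred [162.2 251.2] obs [165.9 253.7]
top 0 pred [184.4 199.4] obs [184. 199.]
top 6 pred [184.8 198.7] obs [184. 199.]
top 11 pred [185.5 198.2] obs [184. 199.]
[-0.43370037  0.84653265 -0.80803547]
```

```bash
python3 -c "
from cell import arm
print(arm.sign_off())"
```

```text
the job is handed in; nothing more can be done
None
```

The mirror carrier is back on its base: near edge under the brass clip, roller snapped over the far edge, plate level in both cameras, and the gripper let go and withdrawn. The press peaked at about 24 N against the seats. I handed the job in at about 28 s.

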